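Collect the ball-topped brass knobs in the carrier

TASK

Collect the three ball-topped brass knobs in the wooden carrier, each standing upright on the tray floor inside the ring that fits it: the large knob in the ring with the widest hole, the medium in the middle-sized, the small in the narrowest. Leave the three pointed knobs standing where they are.

Things in the scene. Friction and masses are not known exactly. Their poses are not given: they have to be found in the camera images.
- ball_large: The large ball-topped brass knob, loose, standing upright on the bench: flat round foot 64 mm across and 5 mm thick, narrow neck, plain round ball 58 mm across on top whose centre is 60 mm above the underside; 89 mm tall in all. Origin: centre of its underside; z up along its axis. It is round, so any grasp direction will do; grip the ball across its middle. Mass about 400 g.
- ball_medium: The medium ball-topped brass knob, loose, standing upright on the bench: flat round foot 50 mm across and 5 mm thick, narrow neck, plain round ball 45 mm across on top whose centre is 50 mm above the underside; 72.5 mm tall in all. Origin: centre of its underside; z up along its axis. It is round, so any grasp direction will do; grip the ball across its middle. Mass about 240 g.
- ball_small: The small ball-topped brass knob, loose, standing upright on the bench: flat round foot 36 mm across and 5 mm thick, narrow neck, plain round ball 34 mm across on top whose centre is 42 mm above the underside; 59 mm tall in all. Origin: centre of its underside; z up along its axis. It is round, so any grasp direction will do; grip the ball across its middle. Mass about 130 g.
- spire_large: The large pointed brass knob, a look-alike that does not belong, loose, standing upright: the same kind of foot, 64 mm across, but in place of the ball a slender pear shape (36 mm at its widest) that narrows to a thin spike; 95 mm tall. Origin: centre of its underside; z up along its axis.
- spire_medium: The medium pointed brass knob, a look-alike that does not belong, loose, standing upright: the same kind of foot, 50 mm across, but in place of the ball a slender pear shape (28 mm at its widest) that narrows to a thin spike; 77 mm tall. Origin: centre of its underside; z up along its axis.
- spire_small: The small pointed brass knob, a look-alike that does not belong, loose, standing upright: the same kind of foot, 36 mm across, but in place of the ball a slender pear shape (21 mm at its widest) that narrows to a thin spike; 62 mm tall. Origin: centre of its underside; z up along its axis.
- carrier: Low light-wood tray, fixed to the bench, 320 mm (its x axis) by 112 mm (its y axis), rim 12 mm high, floor 6 mm above the bench. Origin: centre of its underside. Three dark-wood rings lie in it in a row along its x axis, 100 mm apart, the middle one at its centre, in any order.
- ring_large: The flat dark-wood seat ring with the widest hole: hole 78 mm across (all three rings are 94 mm across outside and 7 mm high), fixed on the tray floor. Origin: centre of the ring at the level of the tray floor, so a knob standing in it has its underside at this point's height; z up.
- ring_medium: The flat dark-wood seat ring with the middle-sized hole: hole 64 mm across (all three rings are 94 mm across outside and 7 mm high), fixed on the tray floor. Origin: centre of the ring at the level of the tray floor, so a knob standing in it has its underside at this point's height; z up.
- ring_small: The flat dark-wood seat ring with the narrowest hole: hole 50 mm across (all three rings are 94 mm across outside and 7 mm high), fixed on the tray floor. Origin: centre of the ring at the level of the tray floor, so a knob standing in it has its underside at this point's height; z up.
Things that resemble listed ones, but are neither listed nor needed, are in the scene too. Leave any turquoise look-alike of the ball_large alone.

How it is judged:
At the end, for the whole second after the job is handed in: Each ball-topped knob stands upright (within 0.1 rad) in the ring of its own size, its centre within 12 mm of the ring's centre and its underside on the tray floor (within 4 mm), released and at rest; the three pointed knobs still stand upright within 25 mm of where they were (horizontal distance between ball_large and ring_large below 0.012 m and z of ball_large in the frame of ring_large between -0.004 and 0.004 m and angle between each of ball_large, ball_medium, ball_small's own z axis and vertical below 0.1 rad and linear speed of each of ball_large, ball_medium, ball_small below 0.02 m/s and contact force between each of ball_large, ball_medium, ball_small and the fingers below 0.1 N and horizontal distance between ball_medium and ring_medium below 0.012 m and z of ball_medium in the frame of ring_medium between -0.004 and 0.004 m and horizontal distance between ball_small and ring_small below 0.012 m and z of ball_small in the frame of ring_small between -0.004 and 0.004 m and distance of each of spire_large, spire_medium, spire_small from where it was at the start of the episode below 0.025 m and angle between each of spire_large, spire_medium, spire_small's own z axis and vertical below 0.15 rad); the robot touches nothing.
It fails at once if the large pointed knob is pushed, lifted or knocked over (distance of spire_large from where it was at the start of the episode above 0.025 m or angle between spire_large's own z axis and vertical above 0.5 rad).
It fails at once if the medium pointed knob is pushed, lifted or knocked over (distance of spire_medium from where it was at the start of the episode above 0.025 m or angle between spire_medium's own z axis and vertical above 0.5 rad).
It fails at once if the small pointed knob is pushed, lifted or knocked over (distance of spire_small from where it was at the start of the episode above 0.025 m or angle between spire_small's own z axis and vertical above 0.5 rad).
It also fails if it takes over 96 s, if anything falls off the work surface, if the arm or the gripper's body presses on something with over 40 N, if the wrist force passes 120 N, or if a joint passes its speed limit or range.

ROBOT

A 7-joint arm with a two-finger parallel gripper is mounted at the origin on the work surface. World frame = base frame: x ahead of the robot, y to its left, z up, the work surface at z = 0. Lengths are in m, angles in rad, forces in N, time in s.
With the tool pointing down it reaches from about 0.4 to 0.85 m from the base axis. Payload 10.4 kg.
Tool frame: the origin (TCP) lies at the very end of the fingers, on their centre line; the grasp point (between the pads) lies manip.grasp_offset behind it (manip.grasp_offset is the distance from the TCP to the grasp point, in m); z points along the fingers, x is the direction in which the jaws open and shut, and the axes are right-handed (so a half turn about z gives the same grasp; the last joint's range is limited). The gripper opens to 85 mm and grips with 20 to 120 N. Pads are 22 mm wide; open, the fingers measure 114 mm over their backs; the gripper's body (76 mm by 85 mm) begins 54 mm behind the grasp point. The pads swing forward as they close: fully open they stand 13 mm farther back than shut.
Start: joints at [1.278, 0.332, -0.065, 1.46, 0.022, 1.35, -0.088], TCP at [0.167, -0.602, 0.231] pointing down, gripper open.
Joint ranges: [-2.6, 2.6], [-0.5, 2.12], [-1.47, 1.34], [0.16, 2.42], [-1.27, 4.41], [0.06, 2.06], [-2.6, 2.6]. Speed limits (rad/s): [2.22, 2.22, 2.79, 2.79, 3.14, 3.14, 3.14].

INTERFACE

Orientations are given as a unit quaternion [x, y, z, w].
In Python, from workcell import manip gives the robot as it stands.
- The arm moves only by the shell command python3 -m crank 'ROWS' [FORCE]. ROWS is JSON, a list that holds one entry, the list of rows, each a list of 7 numbers: the shift along the world's x, y, z in units of 60 mm (1.0 is 60 mm), then the turn, a rotation vector about the world's x, y, z in units of 5 degrees (1.0 is 5 degrees), then the finger opening in mm, from 0 to 85.4. A call has 1 to 8 rows; each row shifts and turns the commanded pose from where the row before left it; what a row does not reach is not made up. A row lasts 1/8 s, in which the tool goes at most 62.5 mm and 10.7 degrees, less where a joint would pass 70% of its speed; a pose out of reach is approached as far as the arm can. A call is refused whole if a number of a shift passes 1 or a number of a turn 1, either way. A call with a gripper value outside its range is refused whole. The fingers move at their own pace and stop on an object; FORCE is the grip in N (left out, the last holds). Time passes only in rows, so rows that do not move let the fingers close. It gives the time, the measured TCP pose, the force and the opening at its end, in the units of the state.
- manip.get_obs(): the state, without advancing time (a new reading comes with each control period).
- manip.camera(name): name is "scene" or "top" or "wrist"; returns (picture, depth): 400x640x3 uint8, blue, green, red; 400x640 float32, m along the optical axis (not along the pixel's ray), 0 where there is no reading.
- manip.get_calibration(name): a dict with "fx", "fy", "cx", "cy" (pixels), "rvec" (rotation vector, rad) and "tvec" (3), from world to camera coordinates, as OpenCV has them; the wrist camera has in their place "T_tool_cam" (4x4, takes a point from camera to tool coordinates, whose origin is the TCP and whose axes are the tool frame's). Camera axes: x right, y down, z forward; pixel columns grow to the right and rows downward; lengths in m; the calibration is good to about 2 mm. A picture is of the moment at which its call begins: read the wrist's pose just before it. get_calibration takes no time and is no camera call.
- manip.hand_in(): hands the job in, once; it reports no verdict.
The state is a dict: "clock": time; "joint_pos": joint angles; "joint_velocities": joint speeds; "tau": joint torques, N m; "position": TCP position; "ee_rot": TCP orientation; "ft_force": force on the tool from outside, world axes, zero at the start; "torque": the same for the moment, N m; "grip_width": opening from 0.0 (shut) to 1.0 (fully open).
Only numpy, scipy, OpenCV 4.12 (cv2) and the standard library are available. Lean on these libraries where they do the work, as an engineer would, in place of code of your own. Each camera call takes 0.05 s, during which the arm holds its last target.

## Working session

There is one attempt and no reset: what is moved stays moved. The work goes in short steps, Python scripts to look and compute and a shell command to move; the robot and the scene stay as the last step left them, time stands still between calls to the robot, and variables do not carry over. Pictures are saved under pics/ and viewed, and the job is handed in when it is done.

```bash
mkdir -p pics; ls; python3 - <<'E'
from workcell import manip
import cv2,numpy as np
np.set_printoptions(precision=4,suppress=True)
print(manip.get_obs()); print(manip.grasp_offset)
for n in ["scene","top"]:
    p,d=manip.camera(n); cv2.imwrite(f"pics/{n}0.png",p); np.save(f"pics/{n}0d.npy",d); print(n,manip.get_calibration(n))
print(manip.get_calibration("wrist"))
E
```

```text
pics
{'clock': 0.0, 'joint_pos': array([ 1.2784,  0.3329, -0.0647,  1.4609,  0.0216,  1.3499, -0.0885]), 'joint_velocities': array([-0.0017,  0.0013, -0.0008, -0.0006, -0.0024, -0.0003,  0.0007]), 'tau': array([ -0.0016, -62.545 ,   0.0484, -39.1604,   0.0161,   0.01  ,
         0.    ]), 'position': array([ 0.1665, -0.602 ,  0.2305]), 'ee_rot': array([ 0.7958, -0.6056, -0.0006, -0.0004]), 'ft_force': array([ 0.0101, -0.3596,  0.119 ]), 'torque': array([-0.01  , -0.0245, -0.0011]), 'grip_width': 1.0038709402521713}
0.0187
scene {'fx': 385.07898116369194, 'fy': 385.07898116369194, 'cx': 317.2521428358571, 'cy': 195.40385664070223, 'rvec': array([ 2.2503,  0.6706, -0.3107]), 'tvec': array([-0.4623, -0.1619,  1.218 ])}
top {'fx': 438.83797101952797, 'fy': 438.83797101952797, 'cx': 312.643760282131, 'cy': 199.54468891927667, 'rvec': array([ 2.132 , -2.1763,  0.0851]), 'tvec': array([0.0247, 0.5748, 0.9937])}
{'fx': 307.8208256417443, 'fy': 307.8208256417443, 'cx': 316.69160656865046, 'cy': 197.1776237717312, 'T_tool_cam': array([[ 1.    , -0.0006,  0.001 , -0.0004],
       [ 0.0003,  0.9583,  0.2859, -0.0725],
       [-0.0011, -0.2859,  0.9583, -0.1421],
       [ 0.    ,  0.    ,  0.    ,  1.    ]])}
```

View pics/top0.png

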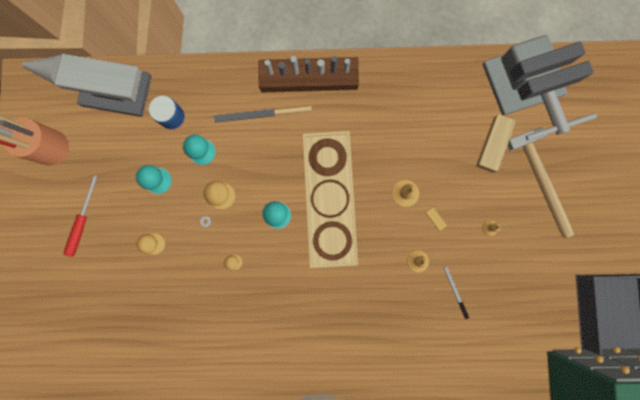

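View pics/scene0.png

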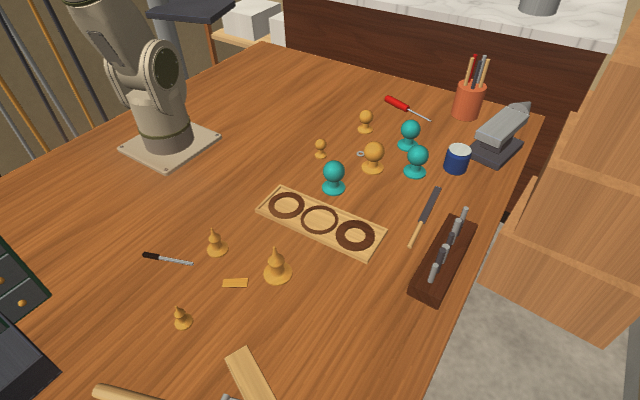

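The top view shows brass ball tops at about (220,194), (151,243) and (233,262). The pointed knobs are at (406,193), (418,261) and (491,228). The turquoise look-alikes are at (200,150), (153,179) and (277,215). The rings are at (327,157) with the narrow hole, (330,198) with the wide hole and (332,240) with the middle one. Next I'll enlarge a crop to confirm and take measurements.

```bash
cat > h.py <<'E'
import numpy as np,cv2
from scipy.optimize import least_squares
from workcell import manip
np.set_printoptions(precision=4,suppress=True)
def calib(n):
    c=manip.get_calibration(n); R=cv2.Rodrigues(np.array(c["rvec"]))[0]; return c,R,np.array(c["tvec"])
def rayplane(n,u,v,z):
    c,R,t=calib(n); d=R.T@np.array([(u-c["cx"])/c["fx"],(v-c["cy"])/c["fy"],1]); o=-R.T@t
    return o+d*(z-o[2])/d[2]
def cloud(n,D):
    c,R,t=calib(n); v,u=np.mgrid[:400,:640]
    P=np.stack([(u-c["cx"])/c["fx"]*D,(v-c["cy"])/c["fy"]*D,D],-1)
    return (P-t)@R
def sphere(P,r):
    c0=np.r_[np.median(P[:,:2],0),P[:,2].max()-r]
    s=least_squares(lambda c:np.linalg.norm(P-c,axis=1)-r,c0,loss="soft_l1",f_scale=.001)
    return s.x,np.abs(s.fun).mean()
E
python3 - <<'E'
from h import *
top=cv2.imread("pics/top0.png");W=cloud("top",np.load("pics/top0d.npy"))
sc=cv2.imread("pics/scene0.png");S=cloud("scene",np.load("pics/scene0d.npy"))
items=dict(L=((220,194),(373,151),.029,.060),M=((151,243),(365,116),.0225,.05),S=((233,262),(320,145),.017,.042))
for k,(a,b,r,h) in items.items():
    for n,(u,v),C in(("top",a,W),("scene",b,S)):
        P=C[v-22:v+23,u-22:u+23].reshape(-1,3)
        m=(P[:,2]>h-.003)&(P[:,2]<.1); 
        g=P[m]; med=np.median(g,0); g=g[np.linalg.norm(g[:,:2]-med[:2],axis=1)<r*1.3]
        print(k,n,len(g),*sphere(g,r))
hsv=cv2.cvtColor(top,cv2.COLOR_BGR2HSV)
roi=hsv[125:275,298:364]
dark=((hsv[...,2]<125)).astype(np.uint8)*255; mk=np.zeros_like(dark); mk[130:270,302:360]=dark[130:270,302:360]
cs,hi=cv2.findContours(mk,cv2.RETR_CCOMP,cv2.CHAIN_APPROX_NONE)
for c,h in zip(cs,hi[0]):
    if cv2.contourArea(c)<150: continue
    e=cv2.fitEllipse(c); p=rayplane("top",*e[0],.013)
    print("hole" if h[3]>=0 else "outer",e, p, "diam mm",np.mean(e[1])/438.8*(.98)*1000)
for q in [(406,193),(418,261),(491,228),(200,150),(153,179),(277,215)]: 
    u,v=q;print(q,W[v,u])
print("bench z",W[300,300],W[100,400])
big=cv2.resize(top[120:290,120:370],None,fx=3.2,fy=3.2,interpolation=cv2.INTER_CUBIC); cv2.imwrite("pics/crop0.png",big)
E
```

```text
L top 507 [0.5923 0.2336 0.061 ] 0.0009794521587915663
L scene 296 [0.5897 0.2351 0.0604] 0.0011030973203192277
M top 318 [0.4808 0.3954 0.0507] 0.0010767555539704676
M scene 130 [0.4782 0.3966 0.0501] 0.0014476904172104027
S top 172 [0.4341 0.2026 0.0429] 0.0010534824495232297
S scene 32 [0.5371 0.1031 0.0732] 0.0010980226086809957
outer ((331.9754638671875, 240.2938995361328), (36.57268142700195, 36.94231414794922), 162.7527313232422) [ 0.4798 -0.0302  0.013 ] diam mm 82.09286196838211
hole ((331.93695068359375, 240.26046752929688), (29.891672134399414, 30.307695388793945), 94.77813720703125) [ 0.4799 -0.0301  0.013 ] diam mm 67.22354167357508
outer ((327.03607177734375, 156.78404235839844), (35.68404006958008, 36.16334533691406), 86.59982299804688) [ 0.6793 -0.0231  0.013 ] diam mm 80.23067194435308
hole ((327.0293273925781, 156.8631591796875), (22.848838806152344, 23.758773803710938), 87.58948516845703) [ 0.6791 -0.0231  0.013 ] diam mm 52.04587552149728
(406, 193) [ 0.582  -0.1985  0.062 ]
(418, 261) [ 0.4294 -0.2211  0.0501]
(491, 228) [ 0.5005 -0.3937  0.0335]
(200, 150) [0.6884 0.2647 0.0797]
(153, 179) [0.6245 0.3712 0.0793]
(277, 215) [0.5368 0.0908 0.0854]
bench z [0.3418 0.0479 0.0007] [ 0.8175 -0.2043  0.004 ]
```

View pics/crop0.png

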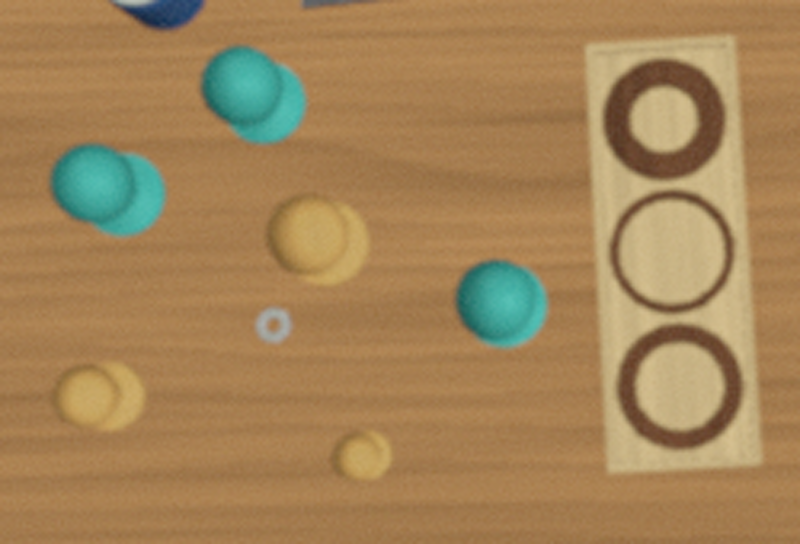

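The crop confirms it. The plain brass balls are at (310,236) large, (88,397) medium and (362,457) small. The turquoise ones at (242,85), (92,182) and (500,303) stay put. The hole order from top to bottom is small, large, medium. Before moving I'll check obstacle heights near the start.

```bash
python3 - <<'E'
from h import *
W=cloud("top",np.load("pics/top0d.npy"))
for q in [(600,310),(600,340),(570,370),(600,370),(630,370),(620,300),(560,350),(530,130),(540,60)]: print(q,W[q[1],q[0]])
H=W[...,2]; H=np.where(H<.3,H,0); 
for y in range(-70,50,10):
    m=(abs(W[...,1]-y/100)<.05)&(W[...,0]<.75)&(W[...,2]<1)
    print(y/100,W[m][:,2].max())
p,d=manip.camera("wrist");cv2.imwrite("pics/w0.png",p)
print(rayplane("top",330,198,.013))
E
```

```text
(600, 310) [ 0.3087 -0.641   0.0028]
(600, 340) [ 0.2567 -0.5942  0.0719]
(570, 370) [ 0.2042 -0.5104  0.1023]
(600, 370) [ 0.2255 -0.5243  0.1815]
(630, 370) [ 0.2255 -0.578   0.1837]
(620, 300) [ 0.3306 -0.6876  0.0036]
(560, 350) [ 0.2263 -0.5321  0.0256]
(530, 130) [ 0.7349 -0.5128  0.0021]
(540, 60) [ 0.8497 -0.4772  0.1429]
-0.7 0.0900939134367671
-0.6 0.24276055654771828
-0.5 0.2442941392823919
-0.4 0.06798353604308502
-0.3 0.01574910801940434
-0.2 0.0961068424350319
-0.1 0.01944140180258418
0.0 0.02092551968324069
0.1 0.09280060862145433
0.2 0.09370725512529136
0.3 0.0950608546415402
0.4 0.09299819156801062
[ 0.5798 -0.0279  0.013 ]
```

View pics/w0.png

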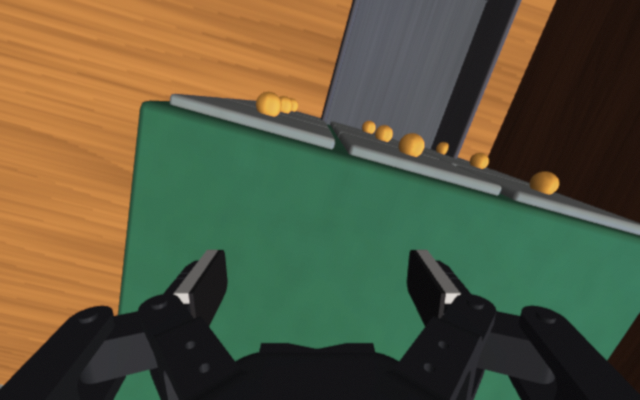

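The wrist view shows a drawer cabinet with its green top just below the gripper. I'll lift first, then swing left.

```bash
python3 -m crank '[[[0,0,0.8,0,0,0,85],[0,0,1,0,0,0,85],[1,0.6,0,0,0,-1,85],[1,1,0,0,0,-1,85],[1,1,0,0,0,-1,85],[1,1,0,0,0,0,85],[0.8,1,0,0,0,0,85],[0.5,1,0,0,0,0,85]]]' 30
```

```text
clock: 1.15
position: [0.421, -0.331, 0.3388]
ee_rot: [0.71, -0.704, -0.0, -0.0]
ft_force: [0.6, -0.0, 0.2]
grip_width: 0.994
```

```bash
python3 -m crank '[[[0,0,0,0,0,0,85],[0.4,1,0,0,0,0,85],[0.4,1,0,0,0,0,85],[0.4,1,0,0,0,0,85],[0.3,1,0,0,0,0,85],[0.3,1,0,0,0,0,85],[0,1,0,0,0,0,85],[0,0,0,0,0,0,85]]]'
```

```text
clock: 2.15
position: [0.525, 0.0257, 0.3395]
ee_rot: [0.713, -0.701, -0.0, -0.001]
ft_force: [-0.5, -0.8, 0.1]
grip_width: 0.994
```

```bash
python3 -m crank '[[[0.3,0.9,-0.3,0,0,0,85],[0.3,0.9,-0.4,0,0,0,85],[0.3,0.9,-0.4,0,0,0,85],[0.2,0.75,-0.4,0,0,0,85],[0,0,-0.3,0,0,0,85],[0,0,0,0,0,0,85],[0,0,0,0,0,0,85]]]'
cat >> h.py <<'E'
from scipy.spatial.transform import Rotation as Ro
def wcloud():
    o=manip.get_obs(); p,D=manip.camera("wrist"); c=manip.get_calibration("wrist")
    v,u=np.mgrid[:400,:640]
    P=np.stack([(u-c["cx"])/c["fx"]*D,(v-c["cy"])/c["fy"]*D,D],-1)
    T=np.eye(4);T[:3,:3]=Ro.from_quat(o["ee_rot"]).as_matrix();T[:3,3]=o["position"];T=T@c["T_tool_cam"]
    P=P@T[:3,:3].T+T[:3,3]; P[D<=0]=np.nan
    return o,p,P
def wball(c0,r,h,z0=0,name=None):
    o,p,P=wcloud()
    if name: cv2.imwrite(name,p)
    hsv=cv2.cvtColor(p,cv2.COLOR_BGR2HSV)
    m=(np.linalg.norm(P[...,:2]-c0,axis=-1)<.05)&(P[...,2]>z0+h-.005)&(P[...,2]<z0+h+r+.006)&(hsv[...,1]>90)&(hsv[...,0]<35)
    c,e=sphere(P[m],r); print("tcp",o["position"],"n",m.sum(),"ball",c,"resid",e,"delta tcp->ball (60mm units)",(c-o["position"])/.06)
    return c,P,p
E
python3 -c "
from h import *
wball([.591,.234],.029,.06,0,'pics/w1.png')"
```

```text
clock: 3.02
position: [0.5923, 0.2258, 0.2323]
ee_rot: [0.709, -0.705, 0.001, -0.0]
ft_force: [-0.1, 0.2, 0.4]
grip_width: 0.999
tcp [0.5923 0.2258 0.2323] n 2369 ball [0.5899 0.2351 0.0592] resid 0.000414846595637301 delta tcp->ball (60mm units) [-0.0384  0.1544 -2.8851]
```

View pics/w1.png

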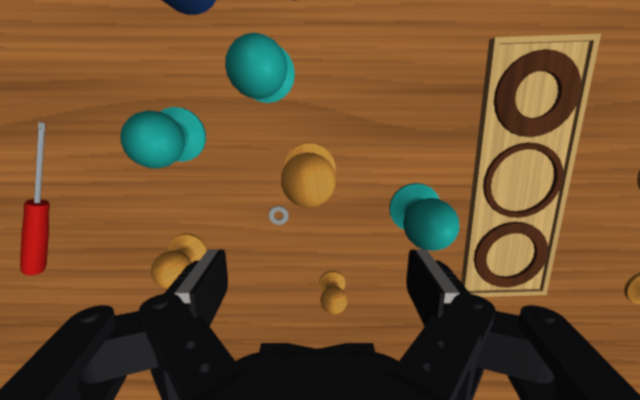

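The wrist view shows the large brass ball at (308,180), centred between the fingers, and nothing under the finger paths. The fitted position (0.590, 0.235) agrees with the other cameras to about 2 mm. Descending to grasp.

```bash
python3 -m crank '[[[-0.04,0.155,-0.3,0,0,0,85],[0,0,-0.8,0,0,0,85],[0,0,-0.8,0,0,0,85],[0,0,-0.7,0,0,0,85],[0,0,-0.4,0,0,0,85],[0,0,-0.27,0,0,0,85],[0,0,0,0,0,0,85],[0,0,0,0,0,0,85]]]'; python3 -m crank '[[[0,0,0,0,0,0,50],[0,0,0,0,0,0,40],[0,0,0,0,0,0,40],[0,0,0,0,0,0,40],[0,0,0,0,0,0,40],[0,0,0,0,0,0,40]]]' 50
```

```text
clock: 4.08
position: [0.5895, 0.2376, 0.0363]
ee_rot: [0.71, -0.704, 0.0, -0.001]
ft_force: [0.7, -0.3, 0.3]
grip_width: 0.994
clock: 4.82
position: [0.5897, 0.2367, 0.0367]
ee_rot: [0.71, -0.704, 0.001, -0.0]
ft_force: [-3.2, -3.4, 8.9]
grip_width: 0.653
```

```bash
python3 -m crank '[[[0,0,0.2,0,0,0,40],[0,0,0.4,0,0,0,40],[0,0,0.8,0,0,0,40],[0,0,0.8,0,0,0,40],[0,0,0.4,0,0,0,40],[0,0,0,0,0,0,40],[0,0,0,0,0,0,40]]]'; python3 -c "
from h import *
o,p,P=wcloud();cv2.imwrite('pics/w2.png',p)
p,d=manip.camera('scene');cv2.imwrite('pics/s2.png',cv2.resize(p[60:260,220:480],None,fx=3,fy=3))
print(o['ft_force'],o['grip_width'],o['position'])"
```

```text
clock: 5.7
position: [0.5882, 0.2367, 0.1896]
ee_rot: [0.71, -0.704, -0.0, 0.001]
ft_force: [-0.7, -0.3, -5.3]
grip_width: 0.654
[-0.714  -0.3134 -5.2904] 0.6544123274628865 [0.5882 0.2367 0.1896]
```

View pics/w2.png

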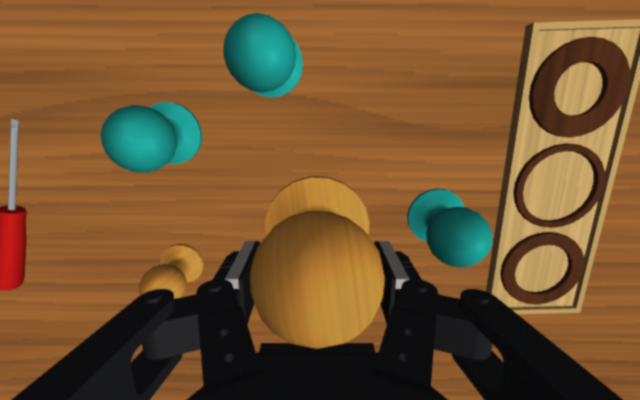

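View pics/s2.png

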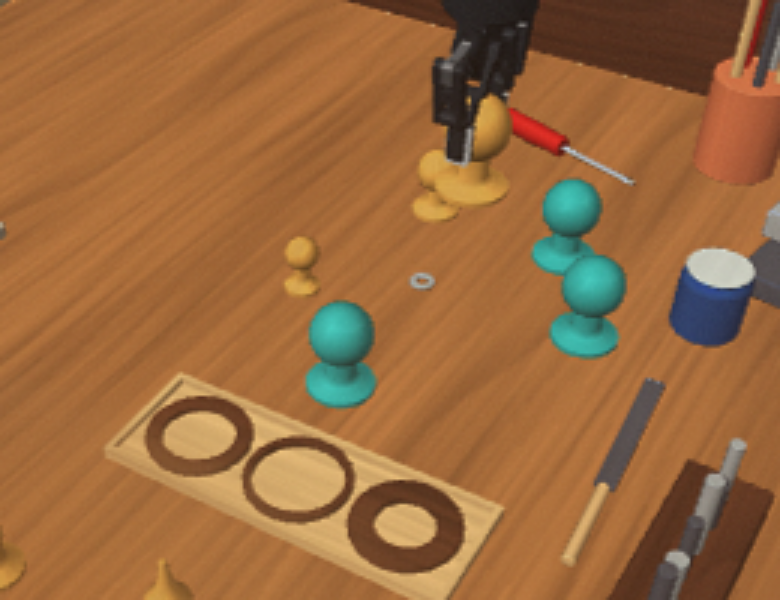

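The knob is held upright, with its ball at (318,278) in the wrist view. I'll cross-check the rings and the held knob's offset from this same view.

```bash
cat >> h.py <<'E'
def wrings(o,p,P):
    c=manip.get_calibration("wrist")
    T=np.eye(4);T[:3,:3]=Ro.from_quat(o["ee_rot"]).as_matrix();T[:3,3]=o["position"];T=T@c["T_tool_cam"]
    for x,y,n in((.679,-.023,'small'),(.5797,-.0275,'large'),(.48,-.03,'medium')):
        m=((np.linalg.norm(P[...,:2]-[x,y],axis=-1)<.056)&(p[...,2]<140)&(p[...,2]>40)&(P[...,2]<.03)).astype(np.uint8)
        cs,h=cv2.findContours(m,cv2.RETR_CCOMP,cv2.CHAIN_APPROX_NONE)
        for k,hh in zip(cs,h[0]):
            if cv2.contourArea(k)>600:
                # outline points cast onto ring top plane, circle = mean-radius ellipse fit in world mm
                q=k[:,0,:].astype(float); d=np.c_[(q[:,0]-c["cx"])/c["fx"],(q[:,1]-c["cy"])/c["fy"],np.ones(len(q))]@T[:3,:3].T
                w=T[:3,3]+d*((.013-T[2,3])/d[:,2])[:,None]
                e=cv2.fitEllipse((w[:,:2]*1000).astype(np.float32)); print(n,"hole" if hh[3]>=0 else "outer",np.round(e[0],1),np.round(e[1],1))
E
python3 -c "
from h import *
o,p,P=wcloud();wrings(o,p,P)
q=o['position'];wball(q[:2],.029,q[2]+.0235)"
```

```text
small outer [678.2 -21.2] [ 91.4 102. ]
small hole [677.9 -18.1] [45.8 49.7]
large outer [579.5 -24.8] [ 91.8 102.1]
large hole [579.3 -21.3] [73.3 77.1]
medium outer [480.5 -28. ] [ 92.7 101.6]
medium hole [480.7 -25. ] [59.1 63.4]
tcp [0.5883 0.2368 0.1895] n 14814 ball [0.5888 0.2371 0.212 ] resid 0.0007378874889695385 delta tcp->ball (60mm units) [0.0083 0.0048 0.3743]
```

```bash
python3 -m crank '[[[0,-0.4,0,0,0,0,40],[-0.147,-0.8,0,0,0,0,40],[0,-0.8,0,0,0,0,40],[0,-0.8,0,0,0,0,40],[0,-0.8,0,0,0,0,40],[0,-0.5,0,0,0,0,40],[0,-0.28,0,0,0,0,40],[0,0,0,0,0,0,40]]]';python3 -m crank '[[[0,0,0,0,0,0,40]]]'; python3 -c "
from h import *
o,p,P=wcloud();cv2.imwrite('pics/w3.png',p)
q=o['position'];wball(q[:2],.029,q[2]+.0235)"
```

```text
clock: 6.9
position: [0.58, -0.0262, 0.1908]
ee_rot: [0.709, -0.705, -0.0, 0.0]
ft_force: [1.0, -0.5, -4.4]
grip_width: 0.653
clock: 7.02
position: [0.5801, -0.0235, 0.1911]
ee_rot: [0.711, -0.703, -0.0, -0.0]
ft_force: [0.2, 0.8, -3.7]
grip_width: 0.653
tcp [ 0.5801 -0.0235  0.1911] n 14825 ball [ 0.5805 -0.0232  0.2136] resid 0.0007372706784773273 delta tcp->ball (60mm units) [0.0072 0.0046 0.3752]
```

View pics/w3.png

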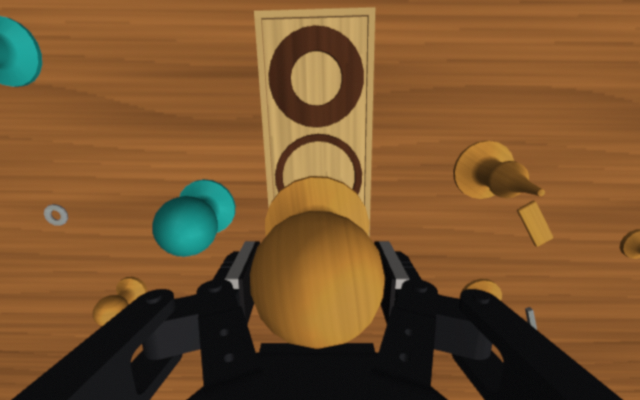

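```bash
python3 -m crank '[[[-0.01,-0.04,-0.4,0,0,0,40],[0,0,-0.7,0,0,0,40],[0,0,-0.6,0,0,0,40],[0,0,-0.4,0,0,0,40],[0,0,-0.2,0,0,0,40],[0,0,-0.08,0,0,0,40],[0,0,0,0,0,0,40],[0,0,0,0,0,0,40]]]';python3 -c "
from h import *
o,p,P=wcloud();cv2.imwrite('pics/w4.png',p);print(o['position'],o['ft_force'])
q=o['position'];wball(q[:2],.029,q[2]+.0235)
p,d=manip.camera('scene');cv2.imwrite('pics/s4.png',cv2.resize(p[160:270,240:400],None,fx=4,fy=4))"
```

```text
clock: 8.12
position: [0.5802, -0.028, 0.0493]
ee_rot: [0.71, -0.704, 0.001, -0.0]
ft_force: [-0.3, -0.3, -4.3]
grip_width: 0.653
[ 0.5802 -0.028   0.0493] [-0.3329 -0.3353 -4.3383]
tcp [ 0.5801 -0.0281  0.0492] n 14794 ball [ 0.5804 -0.0278  0.0717] resid 0.0007332998074310426 delta tcp->ball (60mm units) [0.0061 0.0046 0.3751]
```

View pics/w4.png

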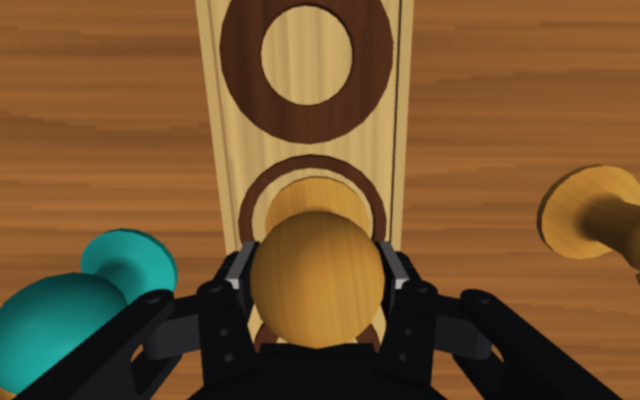

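View pics/s4.png

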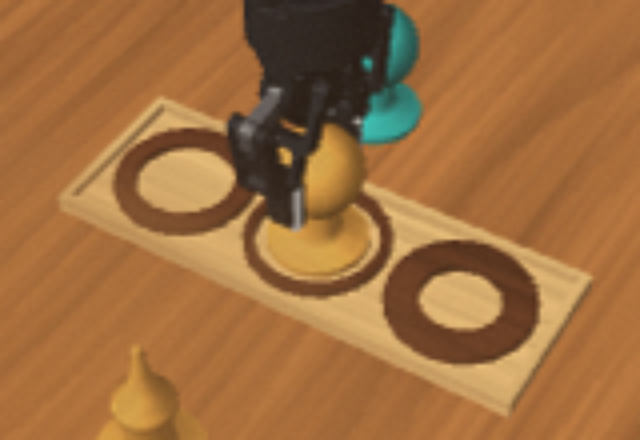

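In the wrist view the ring spans 238–386 (centre 312) and the foot 265–372 (centre 318). So the knob sits about 3 mm too far toward −y, while x is centred. I'll nudge it +3 mm and set it down.

```bash
python3 -m crank '[[[0,0.05,0,0,0,0,40],[0,0,0,0,0,0,40],[0,0,-0.05,0,0,0,40],[0,0,-0.04,0,0,0,40],[0,0,0,0,0,0,40]]]';python3 -m crank '[[[0,0,0,0,0,0,62],[0,0,0,0,0,0,70],[0,0,0,0,0,0,85],[0,0,0,0,0,0,85],[0,0,0,0,0,0,85],[0,0,0.3,0,0,0,85],[0,0,0.7,0,0,0,85],[0,0,0.8,0,0,0,85]]]'
```

```text
clock: 8.9
position: [0.5795, -0.0251, 0.0428]
ee_rot: [0.71, -0.704, -0.0, 0.0]
ft_force: [0.0, -0.3, -3.7]
grip_width: 0.655
clock: 9.9
position: [0.5792, -0.0249, 0.153]
ee_rot: [0.71, -0.704, -0.0, 0.0]
ft_force: [1.5, -0.2, 0.1]
grip_width: 0.996
```

```bash
python3 -m crank '[[[0,0,1,0,0,0,85],[-0.6,0.6,0,0,0,0,85],[-0.6,1,0,0,0,0,85],[-0.4,1,0,0,0,0,85],[-0.4,0.9,0,0,0,0,85],[0,0.4,0,0,0,0,85],[0,0,0,0,0,0,85]]]';python3 -c "
from h import *
o,p,P=wcloud();cv2.imwrite('pics/w5.png',p);wrings(o,p,P)
wball([.434,.2025],.017,.042);wball([.58,-.0245],.029,.06,.006)
"
```

```text
clock: 10.78
position: [0.4636, 0.2028, 0.2122]
ee_rot: [0.711, -0.703, 0.0, -0.001]
ft_force: [0.4, -0.5, -0.3]
grip_width: 0.995
large outer [577.8 -22.8] [86.9 88.8]
medium outer [479.1 -28.7] [ 91.6 100.9]
medium hole [478.9 -25.6] [61.  63.5]
tcp [0.4641 0.201  0.2118] n 765 ball [0.4316 0.2041 0.0413] resid 0.00041936932651150506 delta tcp->ball (60mm units) [-0.5413  0.0522 -2.8428]
tcp [0.4644 0.1999 0.2115] n 4789 ball [ 0.58   -0.0252  0.0655] resid 0.000523458065167364 delta tcp->ball (60mm units) [ 1.9262 -3.7515 -2.4329]
```

View pics/w5.png

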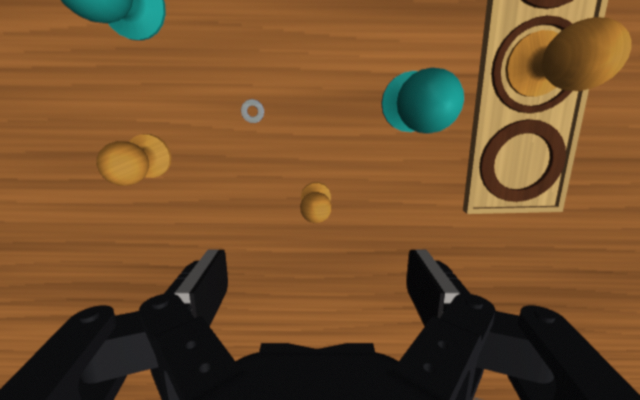

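The large knob stands in its ring in the wrist view (ball at (590,50)). Its fitted ball height of 65.5 mm (66 expected) means it's on the tray floor. The small ball is at (315,205), clear of everything, so I'll grasp it next.

```bash
python3 -m crank '[[[-0.45,0.05,-0.3,0,0,0,85],[-0.1,0,-0.8,0,0,0,85],[0,0,-0.8,0,0,0,85],[0,0,-0.7,0,0,0,85],[0,0,-0.3,0,0,0,85],[0,0,0,0,0,0,85]]]';python3 -c "
from h import *
wball([.4315,.2041],.017,.042,0,'pics/w6.png')"
```

```text
clock: 11.68
position: [0.4311, 0.2029, 0.0367]
ee_rot: [0.71, -0.705, -0.0, 0.001]
ft_force: [0.2, 0.7, 0.9]
grip_width: 0.994
tcp [0.4311 0.2029 0.0367] n 3910 ball [0.4317 0.2041 0.0414] resid 0.0018884106445258841 delta tcp->ball (60mm units) [0.0092 0.0195 0.0771]
```

View pics/w6.png

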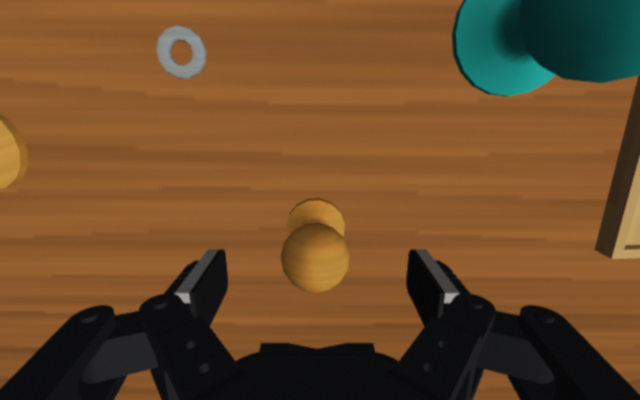

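```bash
python3 -m crank '[[[0.01,0.02,-0.25,0,0,0,85],[0,0,0,0,0,0,85],[0,0,0,0,0,0,40],[0,0,0,0,0,0,20],[0,0,0,0,0,0,20],[0,0,0,0,0,0,20],[0,0,0,0,0,0,20],[0,0,0,0,0,0,20]]]' 40; python3 -m crank '[[[0,0,0.2,0,0,0,20],[0,0,0.6,0,0,0,20],[0,0,0.9,0,0,0,20],[0,0,0.9,0,0,0,20],[0,0,0.4,0,0,0,20],[0,0,0,0,0,0,20]]]';python3 -c "
from h import *
o=manip.get_obs();q=o['position'];wball(q[:2],.017,q[2]+.0205,0,'pics/w7.png')"
```

```text
clock: 12.72
position: [0.4321, 0.2048, 0.0223]
ee_rot: [0.71, -0.704, 0.0, -0.0]
ft_force: [-0.8, -1.5, 5.9]
grip_width: 0.365
clock: 13.48
position: [0.4324, 0.2053, 0.2039]
ee_rot: [0.71, -0.704, 0.001, -0.001]
ft_force: [-0.1, 0.2, -1.6]
grip_width: 0.365
tcp [0.4324 0.2053 0.2039] n 4768 ball [0.4321 0.2055 0.2231] resid 0.0008434276421510701 delta tcp->ball (60mm units) [-0.0061  0.0039  0.3208]
```

View pics/w7.png

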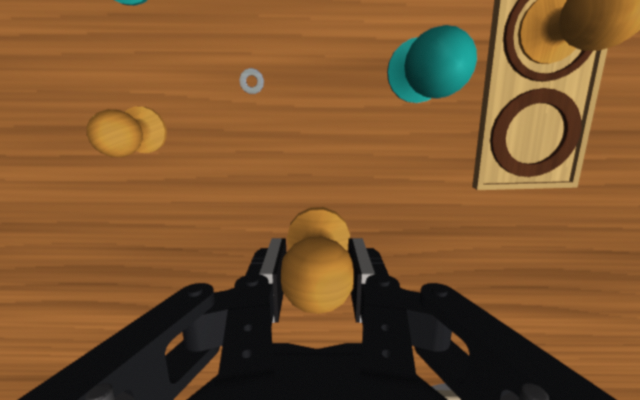

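```bash
python3 -m crank '[[[0.4,-0.3,0,0,0,0,20],[0.7,-0.7,0,0,0,0,20],[0.7,-0.7,0,0,0,0,20],[0.7,-0.7,0,0,0,0,20],[0.7,-0.7,0,0,0,0,20],[0.6,-0.5,0,0,0,0,20],[0.3,-0.17,0,0,0,0,20],[0,0,0,0,0,0,20]]]';python3 -m crank '[[[0,0,-0.2,0,0,0,20],[0,0,-0.7,0,0,0,20],[0,0,-0.7,0,0,0,20],[0,0,-0.6,0,0,0,20],[0,0,-0.3,0,0,0,20],[0,0,0,0,0,0,20]]]';python3 -c "
from h import *
o=manip.get_obs();q=o['position'];wball(q[:2],.017,q[2]+.0205,0,'pics/w8.png')
p,d=manip.camera('scene');cv2.imwrite('pics/s8.png',cv2.resize(p[160:270,260:420],None,fx=4,fy=4))"
```

```text
clock: 14.52
position: [0.6775, -0.0222, 0.1991]
ee_rot: [0.709, -0.705, -0.002, 0.001]
ft_force: [-0.5, 0.4, -0.7]
grip_width: 0.364
clock: 15.28
position: [0.6767, -0.0209, 0.0509]
ee_rot: [0.71, -0.704, -0.001, 0.001]
ft_force: [-0.8, 0.7, -1.8]
grip_width: 0.367
tcp [ 0.6767 -0.0209  0.0509] n 4761 ball [ 0.6764 -0.0206  0.0701] resid 0.0008669073543029654 delta tcp->ball (60mm units) [-0.0041  0.0044  0.3194]
```

View pics/w8.png

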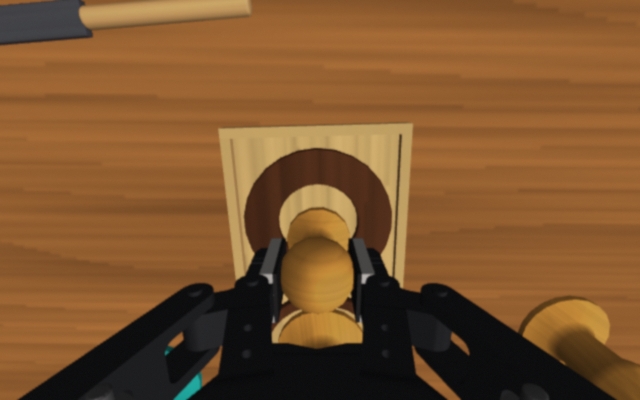

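View pics/s8.png

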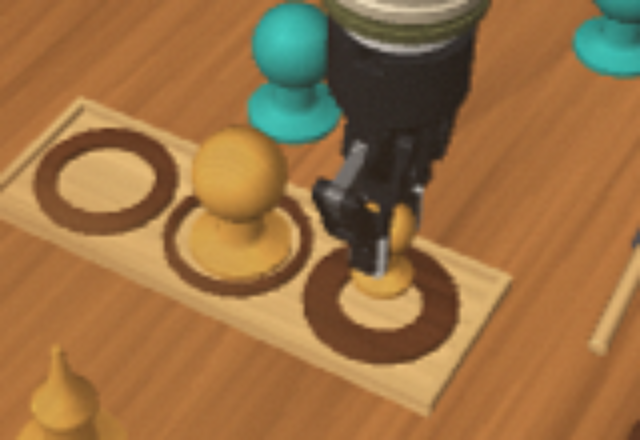

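y is centred (ring 245–392, foot 288–350). I'll shift x +2 mm and set it down.

```bash
python3 -m crank '[[[0.03,0,-0.1,0,0,0,20],[0,0,-0.15,0,0,0,20],[0,0,-0.05,0,0,0,20],[0,0,0,0,0,0,20],[0,0,0,0,0,0,20]]]';python3 -c "
from h import *
o=manip.get_obs();q=o['position'];wball(q[:2],.017,q[2]+.0205,0,'pics/w9.png')"
```

```text
clock: 16.0
position: [0.6797, -0.0214, 0.0341]
ee_rot: [0.71, -0.704, 0.0, -0.0]
ft_force: [0.2, -1.0, -1.7]
grip_width: 0.365
tcp [ 0.6797 -0.0214  0.0341] n 4733 ball [ 0.6793 -0.0211  0.0533] resid 0.0008447116167369673 delta tcp->ball (60mm units) [-0.006   0.0045  0.319 ]
```

View pics/w9.png

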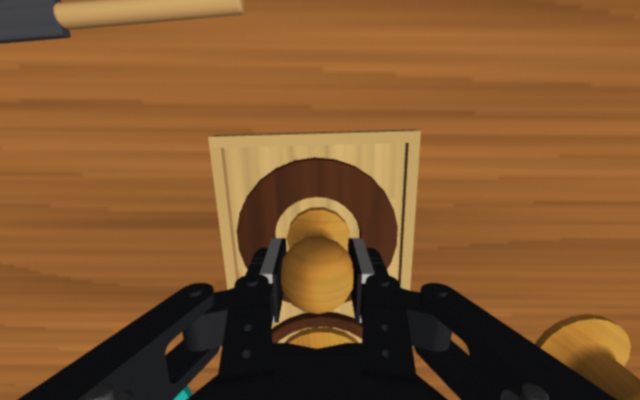

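The foot sits centred in the hole, with a gap of about 7 mm all round. Lowering and releasing.

```bash
python3 -m crank '[[[0,0,-0.06,0,0,0,20],[0,0,-0.03,0,0,0,20],[0,0,0,0,0,0,20],[0,0,0,0,0,0,38]]]';python3 -m crank '[[[0,0,0,0,0,0,50],[0,0,0,0,0,0,70],[0,0,0,0,0,0,85],[0,0,0,0,0,0,85],[0,0,0.3,0,0,0,85],[0,0,0.7,0,0,0,85],[0,0,0.9,0,0,0,85],[0,0,0.9,0,0,0,85]]]'
```

```text
clock: 16.55
position: [0.6796, -0.0214, 0.0286]
ee_rot: [0.71, -0.704, 0.0, -0.0]
ft_force: [-0.4, 0.0, 1.3]
grip_width: 0.441
clock: 17.55
position: [0.6795, -0.0212, 0.1998]
ee_rot: [0.71, -0.704, 0.0, -0.0]
ft_force: [1.6, 0.2, 0.3]
grip_width: 0.996
```

```bash
python3 -m crank '[[[-0.1,0.4,0,0,0,0,85],[-0.3,0.9,0,0,0,0,85],[-0.4,0.9,0,0,0,0,85],[-0.4,0.9,0,0,0,0,85],[-0.4,0.9,0,0,0,0,85],[-0.4,0.9,0,0,0,0,85],[-0.4,0.9,0,0,0,0,85],[-0.4,0.7,0,0,0,0,85]]]';python3 -m crank '[[[-0.2,0.35,0,0,0,0,85],[0,0,0,0,0,0,85],[0,0,0,0,0,0,85]]]';python3 -c "
from h import *
wball([.479,.396],.0225,.05,0,'pics/w10.png')"
```

```text
clock: 18.55
position: [0.5093, 0.3713, 0.1968]
ee_rot: [0.711, -0.704, -0.0, -0.0]
ft_force: [0.1, 0.9, -0.8]
grip_width: 0.997
clock: 18.92
position: [0.5, 0.3887, 0.1965]
ee_rot: [0.71, -0.705, 0.0, 0.0]
ft_force: [-0.0, -0.3, -0.4]
grip_width: 0.995
tcp [0.5    0.3887 0.1965] n 1595 ball [0.4782 0.3968 0.0493] resid 0.0004064599532294555 delta tcp->ball (60mm units) [-0.3631  0.1352 -2.4537]
```

View pics/w10.png

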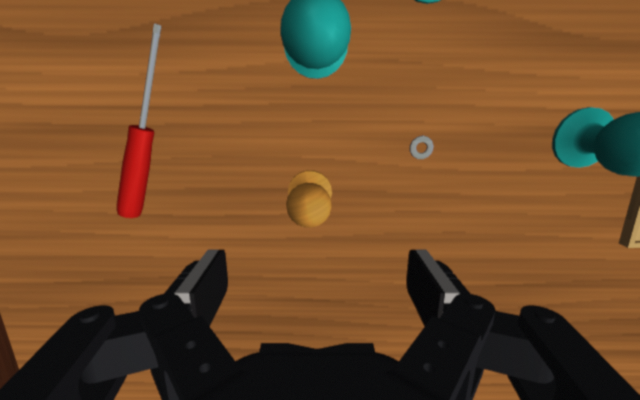

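The medium ball at (309,205) has clear surroundings, and the turquoise knob at (315,35) is well away. Descending.

```bash
python3 -m crank '[[[-0.35,0.135,-0.3,0,0,0,85],[-0.01,0,-0.7,0,0,0,85],[0,0,-0.8,0,0,0,85],[0,0,-0.5,0,0,0,85],[0,0,-0.3,0,0,0,85],[0,0,0,0,0,0,85]]]';python3 -c "
from h import *
wball([.478,.397],.0225,.05)"
```

```text
clock: 19.73
position: [0.4781, 0.3968, 0.0399]
ee_rot: [0.71, -0.705, 0.0, 0.001]
ft_force: [0.4, 0.1, 0.9]
grip_width: 0.996
tcp [0.4781 0.3968 0.0399] n 7284 ball [0.4782 0.3968 0.0493] resid 0.0012035550619437323 delta tcp->ball (60mm units) [ 0.0027 -0.0008  0.1571]
```

```bash
python3 -m crank '[[[0,0,-0.18,0,0,0,85],[0,0,0,0,0,0,85],[0,0,0,0,0,0,50],[0,0,0,0,0,0,30],[0,0,0,0,0,0,30],[0,0,0,0,0,0,30],[0,0,0,0,0,0,30],[0,0,0,0,0,0,30]]]' 45; python3 -m crank '[[[0,0,0.2,0,0,0,30],[0,0,0.6,0,0,0,30],[0,0,0.9,0,0,0,30],[0,0,0.8,0,0,0,30],[0,0,0.4,0,0,0,30],[0,0,0,0,0,0,30]]]';python3 -c "
from h import *
o=manip.get_obs();q=o['position'];wball(q[:2],.0225,q[2]+.021,0,'pics/w11.png')"
```

```text
clock: 20.78
position: [0.4783, 0.3977, 0.0303]
ee_rot: [0.71, -0.704, 0.0, -0.0]
ft_force: [-1.3, -2.1, 5.2]
grip_width: 0.496
clock: 21.52
position: [0.4784, 0.3985, 0.2059]
ee_rot: [0.71, -0.704, 0.0, -0.002]
ft_force: [-0.5, 0.1, -2.5]
grip_width: 0.498
tcp [0.4784 0.3985 0.2059] n 8437 ball [0.4785 0.3987 0.2252] resid 0.0009146113812041966 delta tcp->ball (60mm units) [0.0019 0.0032 0.3227]
```

View pics/w11.png

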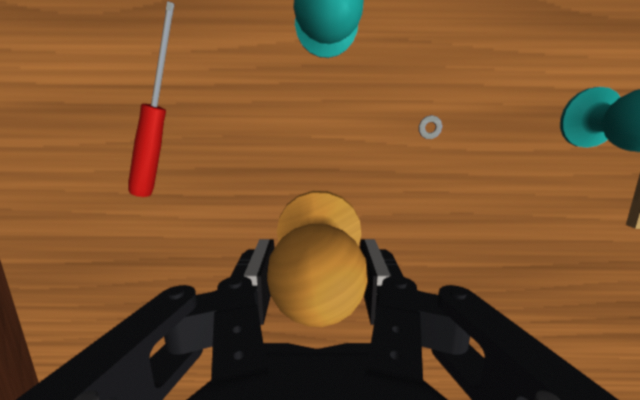

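```bash
python3 -m crank '[[[0.025,-0.4,0,0,0,0,30],[0,-0.8,0,0,0,0,30],[0,-0.9,0,0,0,0,30],[0,-0.9,0,0,0,0,30],[0,-0.9,0,0,0,0,30],[0,-0.9,0,0,0,0,30],[0,-0.9,0,0,0,0,30],[0,-0.8,0,0,0,0,30]]]';python3 -m crank '[[[0,-0.4,0,0,0,0,30],[0,-0.2,0,0,0,0,30],[0,0,0,0,0,0,30],[0,0,0,0,0,0,30]]]'
```

```text
clock: 22.58
position: [0.4782, 0.0054, 0.2021]
ee_rot: [0.71, -0.705, -0.001, 0.001]
ft_force: [0.7, 0.7, -2.0]
grip_width: 0.497
clock: 23.08
position: [0.4793, -0.0269, 0.2034]
ee_rot: [0.711, -0.704, -0.0, 0.0]
ft_force: [0.4, 0.2, -2.6]
grip_width: 0.501
```

```bash
python3 -m crank '[[[0,0,-0.3,0,0,0,30],[0,0,-0.7,0,0,0,30],[0,0,-0.7,0,0,0,30],[0,0,-0.5,0,0,0,30],[0,0,-0.25,0,0,0,30],[0,0,0,0,0,0,30],[0,0,0,0,0,0,30]]]';python3 -c "
from h import *
o=manip.get_obs();q=o['position'];wball(q[:2],.0225,q[2]+.021,0,'pics/w12.png')
p,d=manip.camera('scene');cv2.imwrite('pics/s12.png',cv2.resize(p[160:270,240:400],None,fx=4,fy=4))"
```

```text
clock: 23.95
position: [0.4804, -0.0281, 0.0579]
ee_rot: [0.71, -0.704, 0.001, -0.001]
ft_force: [0.2, 0.2, -2.1]
grip_width: 0.499
tcp [ 0.4804 -0.0281  0.0579] n 8460 ball [ 0.4805 -0.0278  0.0774] resid 0.0009308485496805781 delta tcp->ball (60mm units) [0.0016 0.0048 0.3243]
```

View pics/w12.png

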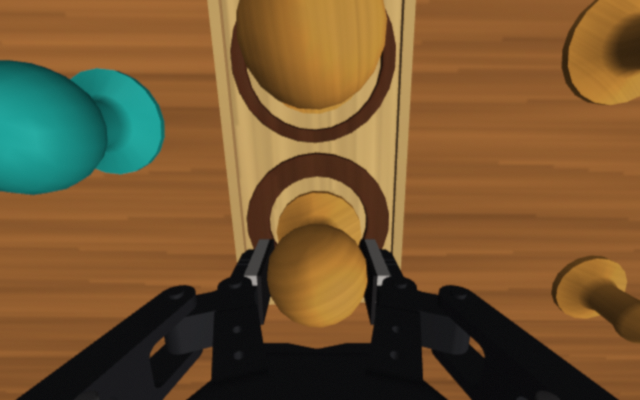

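View pics/s12.png

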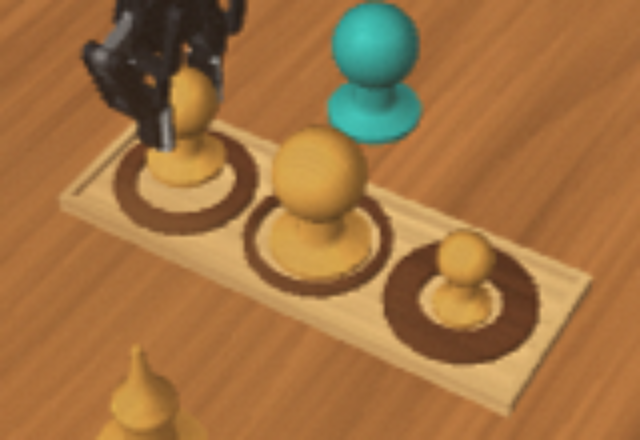

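Ring 247–388 and foot 277–361 are centred to about 1 mm. The other two knobs stand in their rings. Lowering the medium one.

```bash
python3 -m crank '[[[0,0.015,-0.1,0,0,0,30],[0,0,-0.15,0,0,0,30],[0,0,-0.02,0,0,0,30],[0,0,0,0,0,0,30],[0,0,0,0,0,0,30]]]';python3 -c "
from h import *
o=manip.get_obs();q=o['position'];wball(q[:2],.0225,q[2]+.021,0,'pics/w13.png')"
```

```text
clock: 24.68
position: [0.4796, -0.0274, 0.0407]
ee_rot: [0.71, -0.704, 0.0, -0.0]
ft_force: [0.5, 0.2, -1.8]
grip_width: 0.497
tcp [ 0.4796 -0.0274  0.0407] n 8466 ball [ 0.4797 -0.0271  0.0601] resid 0.000919653413472544 delta tcp->ball (60mm units) [0.0021 0.0048 0.3244]
```

View pics/w13.png

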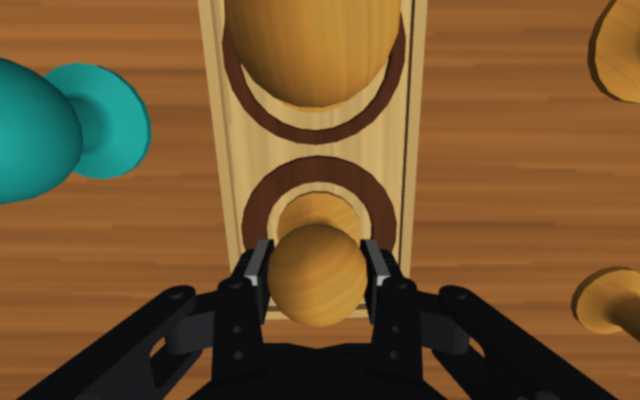

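The foot is inside the hole with even gaps. Setting it down, releasing and rising.

```bash
python3 -m crank '[[[0,0,-0.05,0,0,0,30],[0,0,-0.02,0,0,0,30],[0,0,0,0,0,0,30],[0,0,0,0,0,0,50]]]';python3 -m crank '[[[0,0,0,0,0,0,60],[0,0,0,0,0,0,75],[0,0,0,0,0,0,85],[0,0,0,0,0,0,85],[0,0,0.3,0,0,0,85],[0,0,0.7,0,0,0,85],[0,0,0.9,0,0,0,85],[0,0,1,0,0,0,85]]]';python3 -m crank '[[[0,0,0.8,0,0,0,85],[0,0,0,0,0,0,85],[0,0,0,0,0,0,85]]]';python3 -c "
from h import *
wball([.48,-.027],.0225,.05,.006,'pics/w14.png')
wball([.58,-.025],.029,.06,.006);wball([.679,-.021],.017,.042,.006)
p,d=manip.camera('scene');cv2.imwrite('pics/s14.png',p);cv2.imwrite('pics/s14c.png',cv2.resize(p[160:270,240:400],None,fx=4,fy=4))
p,d=manip.camera('top');cv2.imwrite('pics/t14.png',p)
a=cv2.imread('pics/top0.png').astype(int)
for u,v in[(406,193),(418,261),(491,228)]: print(np.abs(a-p)[v-22:v+22,u-22:u+22].mean())
print(manip.get_obs()['ft_force'])"
```

```text
clock: 25.22
position: [0.4796, -0.0274, 0.0365]
ee_rot: [0.71, -0.704, 0.0, -0.0]
ft_force: [0.3, 0.0, 1.0]
grip_width: 0.584
clock: 26.22
position: [0.4788, -0.0274, 0.2118]
ee_rot: [0.71, -0.704, -0.0, 0.0]
ft_force: [0.9, -0.6, 0.0]
grip_width: 0.995
clock: 26.6
position: [0.4791, -0.0275, 0.2576]
ee_rot: [0.71, -0.704, -0.0, 0.0]
ft_force: [0.1, 0.7, -0.5]
grip_width: 0.993
tcp [ 0.4791 -0.0275  0.2576] n 1201 ball [ 0.4797 -0.0284  0.0553] resid 0.0004263645366851367 delta tcp->ball (60mm units) [ 0.0093 -0.0149 -3.3724]
tcp [ 0.4788 -0.0274  0.2571] n 2736 ball [ 0.58   -0.0249  0.0653] resid 0.0004327773218279975 delta tcp->ball (60mm units) [ 1.6858  0.0429 -3.1967]
  return _methods._mean(a, axis=axis, dtype=dtype,
  ret = um.true_divide(
Traceback (most recent call last):
  File "h.py", line 31, in wball
    c,e=sphere(P[m],r); print("tcp",o["position"],"n",m.sum(),"ball",c,"resid",e,"delta tcp->ball (60mm units)",(c-o["position"])/.06)
        ~~~~~~^^^^^^^^
  File "h.py", line 15, in sphere
    c0=np.r_[np.median(P[:,:2],0),P[:,2].max()-r]
                                  ~~~~~~~~~~^^
ValueError: zero-size array to reduction operation maximum which has no identity
```

View pics/w14.png

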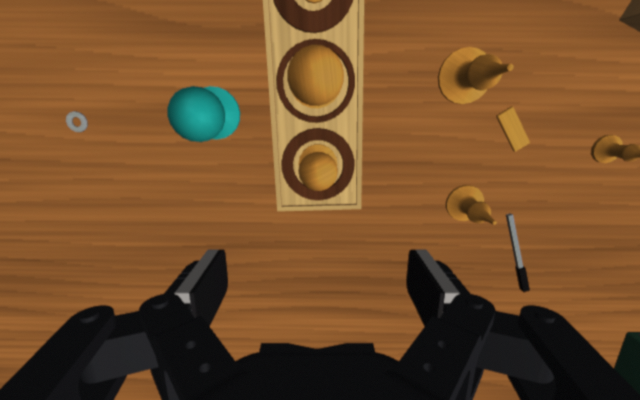

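The wrist view shows the medium (318,168) and large (315,73) knobs in their rings and the three pointed knobs standing. The small knob is out of the frame, so I'll back off sideways and check with the fixed cameras.

```bash
python3 -m crank '[[[0,0.6,0,0,0,0,85],[0,0.9,0,0,0,0,85],[0,0.9,0,0,0,0,85],[0,0.9,0,0,0,0,85],[0,0.6,0,0,0,0,85],[0,0,0,0,0,0,85],[0,0,0,0,0,0,85]]]';python3 -c "
from h import *
p,d=manip.camera('scene');cv2.imwrite('pics/s15.png',cv2.resize(p[160:350,150:420],None,fx=2.9,fy=2.9))
p,d=manip.camera('top');cv2.imwrite('pics/t15.png',cv2.resize(p[110:290,290:520],None,fx=3.3,fy=3.3))
a=cv2.imread('pics/top0.png').astype(int)
for u,v in[(406,193),(418,261),(491,228)]: print('spire diff',np.abs(a-p)[v-22:v+22,u-22:u+22].mean())
W=cloud('top',d)
for n,x,y,r,h in(('L',.58,-.025,.029,.066),('M',.48,-.027,.0225,.056),('S',.679,-.021,.017,.048)):
    m=(np.linalg.norm(W[...,:2]-[x,y],axis=-1)<.035)&(W[...,2]>h-.003)&(W[...,2]<.11); print(n,m.sum(),*sphere(W[m],r))
"
```

```text
clock: 27.62
position: [0.4794, 0.2057, 0.2575]
ee_rot: [0.71, -0.704, -0.0, 0.001]
ft_force: [-0.4, -0.5, -0.3]
grip_width: 0.992
spire diff 2.478133608815427
spire diff 2.553202479338843
spire diff 2.520661157024793
L 508 [ 0.582  -0.0265  0.067 ] 0.0009103792217033303
M 308 [ 0.4818 -0.0298  0.0569] 0.0009738930676059406
S 165 [ 0.6813 -0.0236  0.0496] 0.000980624748080449
```

View pics/s15.png

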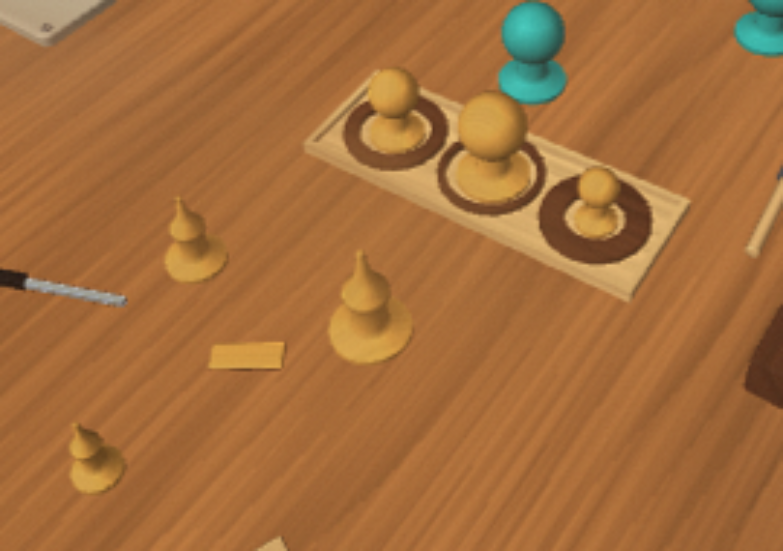

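View pics/t15.png

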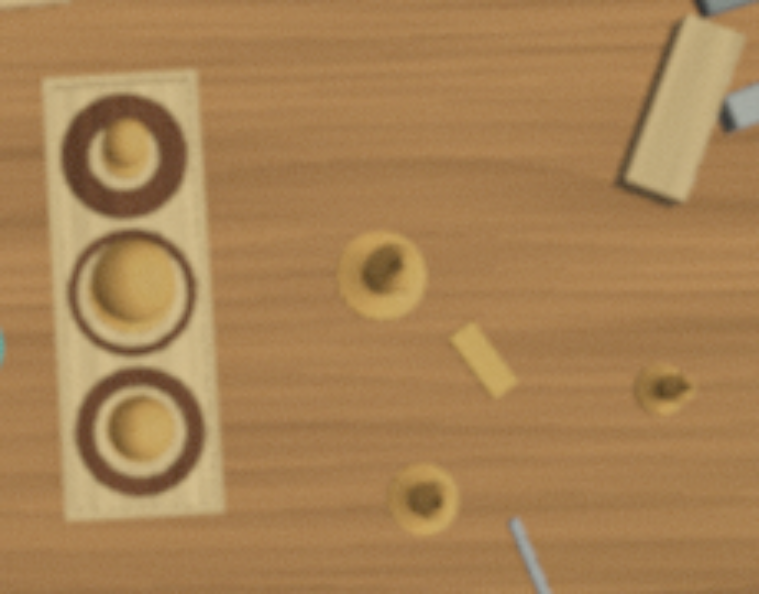

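The fixed views show all three knobs upright in their rings: small (127,148), large (135,285) and medium (143,428). In the top camera's own frame they are within about 3 mm of the ring centres, and the pointed knobs haven't moved. Handing in.

```bash
python3 -c "
from workcell import manip
print(manip.hand_in())"
```

```text
the job is handed in; nothing more can be done
None
```

I placed the three brass ball-topped knobs in the carrier, each standing upright in the ring of its own size, and handed the job in at about 27.7 s on the robot's clock; no verdict was reported.

- **Position:** in the top camera's last picture, each knob is within about 3 mm of its ring's centre (the limit is 12 mm).
- **Height:** all three knobs stand on the tray floor, by ball-centre heights within 2 mm of expected (large 67.0, medium 56.9 and small 49.6 mm, against 66, 56 and 48 mm).
- **Pointed and turquoise knobs:** the pictures around the three pointed knobs match the first ones apart from noise, so they have not moved. I did not touch the turquoise look-alikes.
- **Gripper:** it is open and held about 0.2 m clear of the carrier, with no contact force showing.

**Checks that disagreed or failed:**
- The wrist and top cameras differ by about 2–4 mm on ring positions. I set each knob's sideways position from the wrist view, where the foot and ring are seen together.
- The last wrist check of the small knob failed because it was out of view. Its final position comes from the top camera alone, and the scene picture shows it upright in its ring.

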